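Lock the storage box and step its day counter

ROBOT

A 6-joint arm with a two-finger parallel gripper is mounted at the origin on a cart in front of the work surface, level with it; the furniture and walls round the work are solid. World frame = base frame: x ahead of the robot, y to its left, z up, the work surface at z = 0. Lengths are in m, angles in rad, forces in N, time in s.
With the tool pointing down it reaches from about 0.375 to 0.975 m from the base axis. Payload 3.8 kg.
Tool frame: the origin (TCP) lies between the finger pads; the fingertips stand 17 mm ahead of it and the grasp point (between the pads) lies 2 mm behind it; z points along the fingers, y is the line along which they close (so a half turn about z gives the same grasp; the last joint's range is limited). The gripper opens to 85 mm and grips with 20 to 120 N. Pads are 22 mm wide; open, the fingers measure 114 mm over their backs; the gripper's body (76 mm by 85 mm) begins 54 mm behind the grasp point. The pads swing forward as they close: fully open they stand 13 mm farther back than shut.
Start: joints at [-1.223, 0.264, 1.604, -0, 1.274, -0.037], TCP at [0.253, -0.626, 0.223] pointing down, gripper open.
Joint ranges: [-2.63, 2.63], [-0.94, 2.18], [0.31, 2.57], [-1.31, 4.45], [0, 2.66], [-2.55, 2.55]. Speed limits (rad/s): [2.57, 2.57, 3.14, 3.14, 3.14, 3.14].

INTERFACE

Orientations are given as a rotation vector (axis times angle).
In Python, from workcell import bot gives the robot as it stands.
- The arm moves only by the tool play_rows, never from a script. Its argument "steps" is one flat list of numbers, 4 for each row, row after row: the shift along the tool's x, y, z in m, then the turn about the tool's z in rad. A call has 1 to 10 rows; each row is the pose to reach, as a shift and turn from the pose commanded when the call began, along the tool's axes at that moment; what a row does not reach only later rows make up. A row lasts 1/8 s, in which the tool goes at most 62.5 mm and 10.7 degrees, less where a joint would pass 70% of its speed; a pose out of reach is approached as far as the arm can. A call with a gripper value outside its range is refused whole. "jaw" is the closure in counts, from 0 (fully open) to 255 (shut), set as the call begins (left out, the last holds). The fingers move at their own pace and stop on an object; "grip_force" is the grip in N (left out, the last holds). Time passes only in rows, so rows that repeat a pose let the fingers close. It gives the time, the measured TCP pose, the force, the opening and the grip force at its end, in the units of the state.
- bot.read_state(): the state, without advancing time (a new reading comes with each control period).
- bot.read_camera(name): name is "scene" or "top"; returns a dict with "pixels" (480x640x3 uint8, blue, green, red), "mtx" (3x3 intrinsics, pixels), "R" (3x3) and "t" (3): a world point X has camera coordinates R X + t. Camera axes: x right, y down, z forward; pixel columns grow to the right and rows downward; lengths in m; the calibration is good to about 2 mm. A picture is of the moment at which its call begins. There is no depth.
- bot.finish_job(): hands the job in; it is judged then, once.
The state is a dict: "time": time; "q": joint angles; "joint_vel": joint speeds; "joint_torque": joint torques, N m; "tool_pos": TCP position; "tcp_rot": TCP orientation; "wrist_force": force on the tool from outside, world axes, zero at the start; "torque": the same for the moment, N m; "width": opening from 0.0 (shut) to 1.0 (fully open); "grip_force": force on a finger pad.
Only numpy, scipy, OpenCV 4.12 (cv2) and the standard library are available. Lean on these libraries where they do the work, as an engineer would, in place of code of your own. Each camera call takes 0.05 s, during which the arm holds its last target. There are 200 camera calls.

TASK

First take the spice jar that has been left on the storage box's wooden lid and stand it upright on the cork coaster on the slate tray, next to the other two jars. Then turn the black handle on the lid clockwise as far as it goes, so that its cam draws the lid tight on the seal. Last, press the orange button once for each step until the red 6 stands in the counter's window, and let the button come up; leave all the other things where they are.

Things in the scene. Friction and masses are not known exactly. Their poses are not given: they have to be found in the camera images.
- unit: White storage box fixed on the worktop, 150 (x) x 210 (y) x 80 mm; origin: middle of its underside; front to its -x. +y side: tub with wooden lid. -y side: grey counter housing (top at 80 mm); orange button at (-42, -70) mm, window over the drum, facing up, at (22, -58), beside it a hump 92 mm high. Lid 148 x 138 x 14 mm, centred at (0, 35); its top is at 85 mm loose, 80 mm tight.
- cam_grip (a point): Grip point on the turning axis of the black cam handle, 26 mm above the lid, 12 mm below the handle's top. The handle is an upright bar 62 mm long, 15 mm thick; this frame turns with it: x along the bar, y across it, z up. Round boss of 17 mm radius, 4 mm high, at its foot. The jar on the lid leaves no room to grip it.
- cam (a joint): Turn of the cam handle in rad: 0 open (bar along the box's x), 1.571 locked (bar along the box's y) at a stop. It grows as the handle turns clockwise seen from above; it starts at 0.05 to 0.35, stays where it is left, and takes about 0.12 N m to turn.
- lid (a joint): How far the cam has drawn the lid down, in m: 0 loose, 0.005 tight on the green seal; proportional to the cam's turn.
- button_top (a point): Middle of the flat top of the orange step button: round, 33 mm wide, 97 mm above the worktop when up (17 mm above the housing); moves with it. Press it straight down.
- button (a joint): Travel of the button in m: 0 up, 0.011 fully down at a stop. It springs back; fully down takes about 2.5 N, at most 4 N on the way. The drum steps only if the button goes beyond about 0.0095, and the step completes only once it is back up to less than 0.002.
- drum (a joint): Turn of the numbered drum in rad. Numerals 0 to 7 on eight faces (black on white, the 6 white on red); numeral k stands in the window at k x 0.7854 (6 at 4.712, or 10.996 a turn later). Each full press and release of the button advances it by one; it cannot be stepped back. It starts on 1, 2, 3 or 4.
- jar_mid (a point): The spice jar to be moved, which starts on the lid: green cap, 46 mm wide, 106 mm tall, 0.11 kg, upright; this point is on its axis, 53 mm above its underside; z up along its axis.
- tray: Dark slate tray fixed on the worktop, 105 (x) x 285 (y) mm, inner floor 6 mm and rim 12 mm above the worktop; origin at the middle of its underside, long side along its y. It has three places, at y = -95, 0 and +95 mm: two hold jars, one the cork coaster.
- coaster_top (a point): Middle of the top of the round cork coaster, 74 mm wide, fixed on the tray; its top is 12 mm above the worktop.
- jar_b_mid (a point): Bystander on the tray: spice jar with a green cap, 46 mm wide, 106 mm tall; point on its axis half-way up.
- jar_c_mid (a point): Bystander on the tray: spice jar with a dark brown cap, 44 mm wide, 105 mm tall; point on its axis half-way up.
- salt_mid (a point): Bystander between box and tray: salt shaker, 44 mm wide, 90 mm tall; point on its axis half-way up.
- mill_mid (a point): Bystander at the back: wooden pepper mill, 58 mm wide, 170 mm tall; point on its axis half-way up.
- mug_mid (a point): Bystander at the front: white mug, 84 x 120 x 106 mm; point in its middle, half-way up.
- garlic_mid (a point): Bystander at the front: garlic bulb, 60 mm wide and high; point at its centre.
- lemon_mid (a point): Bystander at the front: lemon, 71 x 53 x 51 mm; point at its centre.
Not all that is in view belongs to the job. What is shaped like the part that bears jar_mid but blue is not meant.

How it is judged:
By the outcome, as a careful person would: the job done as asked, in the order asked, and still so for the second after the job is handed in, with the robot touching nothing.
It also fails if it takes over 72 s, if anything falls off the work surface, if the arm or the gripper's body presses on something with over 40 N, if the wrist force passes 120 N, or if a joint passes its speed limit or range.

## Working session

There is one attempt and no reset: what is moved stays moved. The work goes in short steps, Python scripts to look and compute and a tool call to move; the robot and the scene stay as the last step left them, time stands still between calls to the robot, and variables do not carry over. Pictures are saved under pics/ and viewed, at most 10 in all, crops included, and the job is handed in when it is done.

Besides the shell and the picture viewer there is one more tool, called after ">>>" by a JSON object that holds its "op" and its "data", one argument or row to a line. play_rows: Moves the arm, as the interface text tells. Its arguments: {"type":"object","properties":{"steps":{"type":"array"},"jaw":{"type":"number"},"grip_force":{"type":"number"}},"required":["steps"]}

```bash
mkdir -p pics
cat > h.py <<'E'
from workcell import bot
import numpy as np, cv2
def shot(n,f,crop=None,s=1):
    c=bot.read_camera(n); im=c["pixels"]
    np.savez("cam_%s.npz"%n,**{k:np.array(c[k]) for k in("mtx","R","t")})
    cv2.imwrite("pics/full_"+f,im)
    if crop: x,y,w,h=crop; im=im[y:y+h,x:x+w]
    if s!=1: im=cv2.resize(im,None,fx=s,fy=s,interpolation=cv2.INTER_CUBIC)
    cv2.imwrite("pics/"+f,im)
def px2w(n,u,v,z):
    c=np.load("cam_%s.npz"%n); R,t=c["R"],c["t"].ravel()
    d=R.T@np.linalg.solve(c["mtx"],[u,v,1.]); o=-R.T@t
    return o+d*(z-o[2])/d[2]
def w2px(n,X):
    c=np.load("cam_%s.npz"%n); p=c["mtx"]@(c["R"]@np.array(X)+c["t"].ravel()); return p[:2]/p[2]
E
python3 - <<'E'
from h import *
shot("top","t1.png",s=1.25); shot("scene","s1.png",s=1.25)
for n in("top","scene"):
    c=np.load(f"cam_{n}.npz"); print(n,-c["R"].T@c["t"].ravel(),c["R"][2])
print(bot.read_state())
E
```

```text
top [ 0.414779   -0.01579787  1.22954388] [ 0.08229799  0.03154677 -0.99610835]
scene [0.14256818 0.51658783 0.86677906] [ 0.3641764  -0.5127018  -0.77750396]
{'time': 0.1, 'q': array([-1.22287640e+00,  2.64740280e-01,  1.60524341e+00, -8.18846143e-06,
        1.27371473e+00, -3.69165168e-02]), 'joint_vel': array([ 1.07162210e-05, -2.56735587e-03, -3.74112552e-03, -2.85223365e-04,
        6.14044114e-04, -1.15301644e-03]), 'joint_torque': array([ 3.76946273e-04, -5.16706252e+01, -3.68590307e+01, -5.51869539e-05,
        6.20955441e-03, -1.54430879e-06]), 'tool_pos': array([ 0.25315157, -0.62499139,  0.22194123]), 'tcp_rot': array([-3.08157196e+00, -6.00382429e-01,  5.24087054e-04]), 'wrist_force': array([ 0.4016655 , -0.44759184, -1.40550556]), 'torque': array([ 0.00212158, -0.02038422,  0.00713336]), 'grip_force': 0.0, 'width': 1.002025211257968}
```

View pics/t1.png

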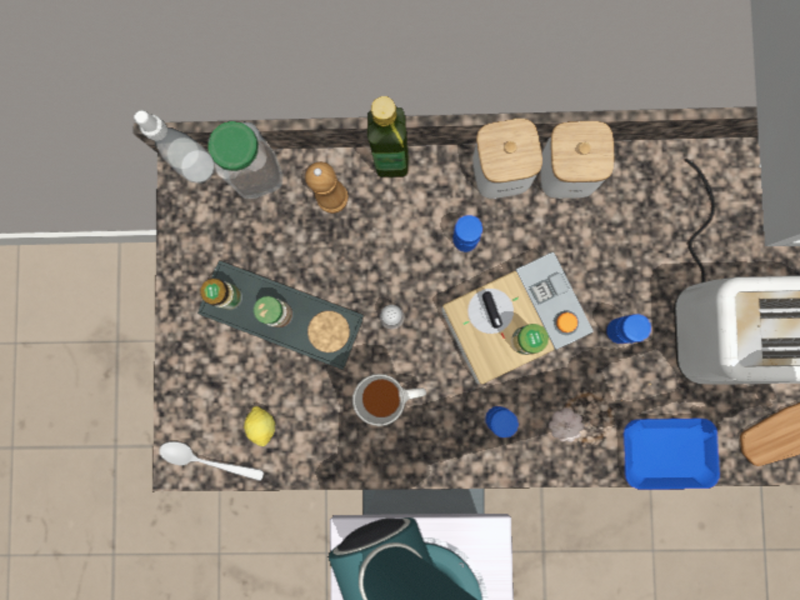

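View pics/s1.png

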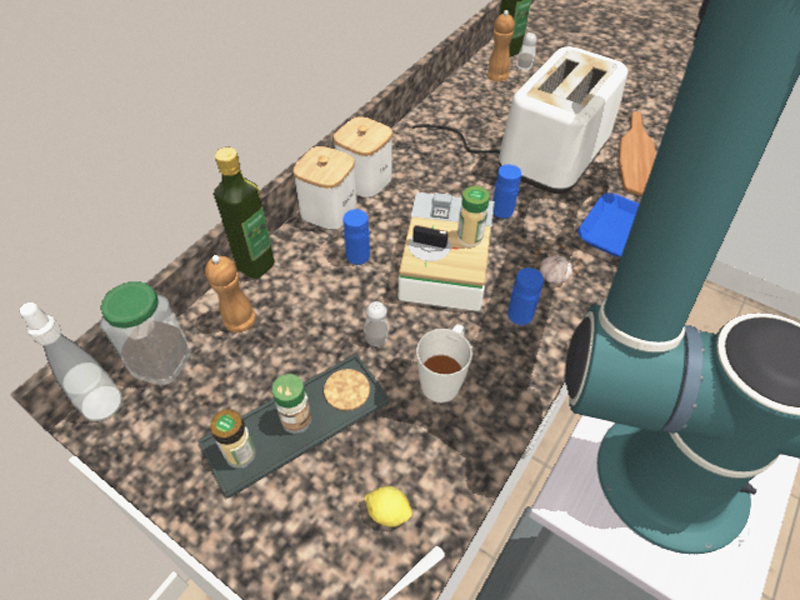

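The top view shows the box at about (517,318), the jar cap at (533,338), the handle at (490,310), the button at (567,322) and the coaster at (328,331), all in 1.25x pixels. The robot is at the bottom. I'll enlarge the box and the coaster next.

Run:
```python
from h import *
im=cv2.imread("pics/full_t1.png")
cv2.imwrite("pics/t2.png",cv2.resize(im[195:315,345:485],None,fx=5,fy=5,interpolation=cv2.INTER_CUBIC))
```

```text
(no output)
```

View pics/t2.png

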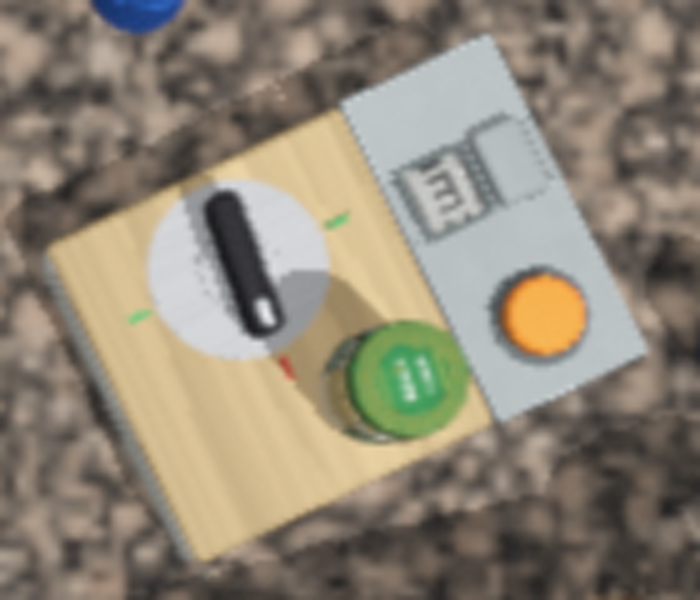

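The crop shows the lid corners at (45,258), (340,103), (495,420) and (200,560), and the housing corners at (488,35) and (648,352). The handle's ends are at about (222,198) and (263,325), the cap centre at (410,378) and the button at (544,313). The numeral looks like a sideways 3.

```bash
cat > m.py <<'E'
from h import *
c=lambda u,v,z:px2w("top",345+u/5-.4,195+v/5-.4,z)
P=np.array([c(45,258,.085),c(340,103,.085),c(495,420,.085),c(200,560,.085),c(488,35,.08),c(648,352,.08)])[:,:2]
# box coords
B=np.array([[.074,.104],[.074,-.034],[-.074,-.034],[-.074,.104],[.075,-.105],[-.075,-.105]])
M,_=cv2.estimateAffinePartial2D(B,P); th=np.arctan2(M[1,0],M[0,0]); print("scale",np.hypot(M[0,0],M[1,0]),"yaw",th)
R=np.array([[np.cos(th),-np.sin(th)],[np.sin(th),np.cos(th)]]); o=(P-B@R.T).mean(0)
print("origin",o,"res mm",(P-B@R.T-o)*1e3)
W=lambda x,y:R@[x,y]+o
print("button model",W(-.042,-.07),"meas",c(544,313,.097)); print("window",W(.022,-.058))
jar=c(410,378,.191); print("jar",jar,"inbox",R.T@(jar[:2]-o))
a,b=c(222,198,.123),c(263,325,.123); m=(a+b)/2; d=a-b
print("handle",m,"inbox",R.T@(m[:2]-o),"len",np.linalg.norm(d),"yaw",np.arctan2(d[1],d[0]),"cam",th-np.arctan2(d[1],d[0]))
f=lambda u,v,z:px2w("top",u/1.25,v/1.25,z)
print("coaster",f(328.5,331,.012),"jarb cap",f(268,311,.112),"jarc",f(212,291,.112),"salt",f(391,313,.09),"mug",f(382,397,.1),"mill",f(320,178,.17))
print("tray corners",[f(*p,.012).round(3) for p in((217,262),(362,319),(343,368),(199,312))])
print("scene px of jar top, coaster",w2px("scene",jar)*1.25,w2px("scene",f(328.5,331,.012))*1.25)
E
python3 m.py
python3 - <<'E'
from h import *
im=cv2.imread("pics/full_s1.png")
cv2.imwrite("pics/s2.png",cv2.resize(im[145:255,315:405],None,fx=5,fy=5,interpolation=cv2.INTER_CUBIC))
E
```

```text
Traceback (most recent call last):
  File "m.py", line 6, in <module>
    M,_=cv2.estimateAffinePartial2D(B,P); th=np.arctan2(M[1,0],M[0,0]); print("scale",np.hypot(M[0,0],M[1,0]),"yaw",th)
        ~~~~~~~~~~~~~~~~~~~~~~~~~~~^^^^^
cv2.error: OpenCV(4.12.0) /io/opencv/modules/calib3d/src/ptsetreg.cpp:1108: error: (-215:Assertion failed) count >= 0 && to.checkVector(2) == count in function 'estimateAffinePartial2D'
```

View pics/s2.png

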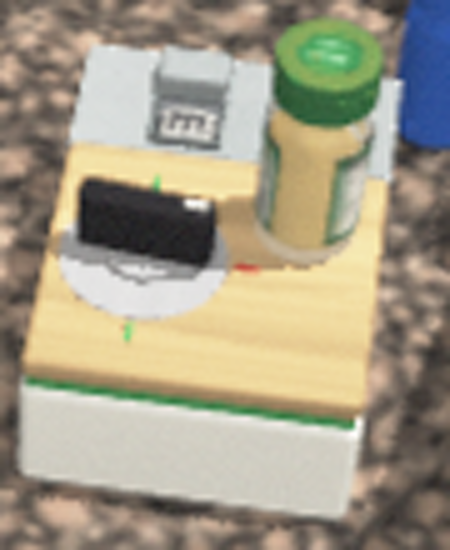

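The scene crop shows the jar standing upright at the handle's front-right, its foot at about (310,235) and its cap at (328,60). The window reads like a 3 lying on its side.

```bash
sed -i 's/estimateAffinePartial2D(B,P)/estimateAffinePartial2D(B.reshape(-1,1,2).copy(),P.reshape(-1,1,2).copy(),ransacReprojThreshold=0.05)/' m.py; python3 m.py
```

```text
scale 0.9884756088821904 yaw 0.4366131542764529
origin [ 0.49381375 -0.16797063] res mm [[-3.85581369 -0.89380291]
 [ 1.02796932 -0.77575554]
 [ 1.24234644  1.3964896 ]
 [ 3.4028886  -0.2039284 ]
 [-1.43983971 -0.45089206]
 [-0.37755095  0.9278893 ]]
button model [ 0.48535491 -0.24916452] meas [ 0.48580212 -0.2479026   0.097     ]
window [ 0.53827653 -0.21122639]
jar [ 0.4561338  -0.17758286  0.191     ] inbox [-0.03820991  0.00722333]
handle [ 0.50706222 -0.12216588  0.123     ] inbox [0.0313752  0.03590534] len 0.054034489881825506 yaw 0.28638830627915807 cam 0.15022484799729485
coaster [0.48096601 0.15856113 0.012     ] jarb cap [0.51017741 0.24441145 0.112     ] jarc [0.54506425 0.33811466 0.112     ] salt [0.50522834 0.04220067 0.09      ] mug [0.36623019 0.05822539 0.1       ] mill [0.71571392 0.1482755  0.17      ]
tray corners [array([0.61 , 0.361, 0.012]), array([0.502, 0.098, 0.012]), array([0.415, 0.133, 0.012]), array([0.519, 0.393, 0.012])]
scene px of jar top, coaster [474.7447853  193.10391533] [345.77948611 386.86283724]
```

```bash
cat >> h.py <<'E'
def go(*targets):
    "targets: (x,y,z,yaw_deg of tool x) -> shift in the tool axes now"
    from scipy.spatial.transform import Rotation as Ro
    s=bot.read_state(); R=Ro.from_rotvec(s["tcp_rot"]).as_matrix(); y=np.arctan2(R[1,0],R[0,0])
    print("t",s["time"],"pos",s["tool_pos"].round(4),"yaw",np.degrees(y).round(2),"tilt",R[:,2].round(3),"q",s["q"].round(2),"F",s["wrist_force"].round(1),"w",round(float(s["width"]),3),s["grip_force"])
    R=np.array([[np.cos(y),np.sin(y),0],[np.sin(y),-np.cos(y),0],[0,0,-1]])
    for t in targets: print((R.T@(np.array(t[:3])-s["tool_pos"])).round(4),round(y-np.radians(t[3]),3))
E
python3 -c "
from h import *
go((.456,-.178,.29,47),(.456,-.178,.153,47))
for p in((680,300),(680,380),(720,280)): print(px2w('top',p[0]/1.25,p[1]/1.25,.1))"
```

```text
t 0.1 pos [ 0.2532 -0.625   0.2219] yaw 22.05 tilt [-0.001  0.002 -1.   ] q [-1.22  0.26  1.61 -0.    1.27 -0.04] F [ 0.4 -0.4 -1.4] w 1.002 0.0
[ 0.3558 -0.3381 -0.0681] -0.435
[ 0.3558 -0.3381  0.0689] -0.435
[ 0.5179198  -0.43270519  0.1       ]
[ 0.38752467 -0.42661642  0.1       ]
[ 0.54972611 -0.49899315  0.1       ]
```

>>> {"op": "play_rows", "data": {
  "steps": [0, 0, -0.06, 0, 0.04, -0.04, -0.07, -0.05, 0.08, -0.08, -0.07, -0.1, 0.12, -0.12, -0.07, -0.15, 0.16, -0.16, -0.07, -0.2, 0.2, -0.2, -0.07, -0.25, 0.24, -0.24, -0.07, -0.3, 0.28, -0.28, -0.07, -0.35, 0.32, -0.31, -0.07, -0.4, 0.356, -0.338, -0.07, -0.435],
  "jaw": 0,
  "grip_force": 30
}}

```text
time: 1.35
tool_pos: [0.4568, -0.1769, 0.2929]
tcp_rot: [-2.88, -1.254, 0.0]
wrist_force: [0.8, -0.4, 0.1]
width: 1.002
grip_force: 0.0
```

```bash
python3 -c "
from h import *
go((.456,-.178,.20,47),(.456,-.178,.153,47))"
```

```text
t 1.35 pos [ 0.4568 -0.1769  0.2929] yaw 47.07 tilt [-0.  0. -1.] q [-0.42 -0.13  1.89  0.    1.38  0.33] F [ 0.8 -0.4  0.1] w 1.002 0.0
[-0.0014  0.0002  0.0929] 0.001
[-0.0014  0.0002  0.1399] 0.001
```

>>> {"op": "play_rows", "data": {
  "steps": [-0.001, 0, 0.04, 0, -0.001, 0, 0.08, 0, -0.001, 0, 0.11, 0, -0.001, 0, 0.13, 0, -0.001, 0, 0.14, 0, -0.001, 0, 0.14, 0]
}}

```text
time: 2.1
tool_pos: [0.4552, -0.1792, 0.1525]
tcp_rot: [-2.88, -1.251, 0.002]
wrist_force: [-0.4, -0.7, 0.4]
width: 1.002
grip_force: 0.0
```

>>> {"op": "play_rows", "data": {
  "steps": [0, 0, 0, 0, 0, 0, 0, 0, 0, 0, 0, 0, 0, 0, 0, 0, 0, 0, 0, 0, 0, 0, 0, 0, 0, 0, 0, 0],
  "jaw": 255,
  "grip_force": 35
}}

```text
time: 2.98
tool_pos: [0.4565, -0.1797, 0.1544]
tcp_rot: [2.88, 1.251, 0.002]
wrist_force: [-0.6, 0.2, 5.2]
width: 0.516
grip_force: 35.5
```

```bash
python3 -c "
from h import *
go((.456,-.178,.25,47),(.479,.158,.25,68),(.479,.158,.081,68))
shot('scene','s3.png',(300,60,180,180),3)"
```

```text
t 2.975 pos [ 0.4565 -0.1797  0.1544] yaw 46.97 tilt [ 0.002 -0.001 -1.   ] q [-0.43 -0.03  2.07  0.    1.11  0.33] F [-0.6  0.2  5.2] w 0.516 35.48940360546112
[ 0.0009 -0.0015 -0.0956] -0.001
[ 0.2622 -0.214  -0.0956] -0.367
[ 0.2622 -0.214   0.0734] -0.367
```

View pics/s3.png

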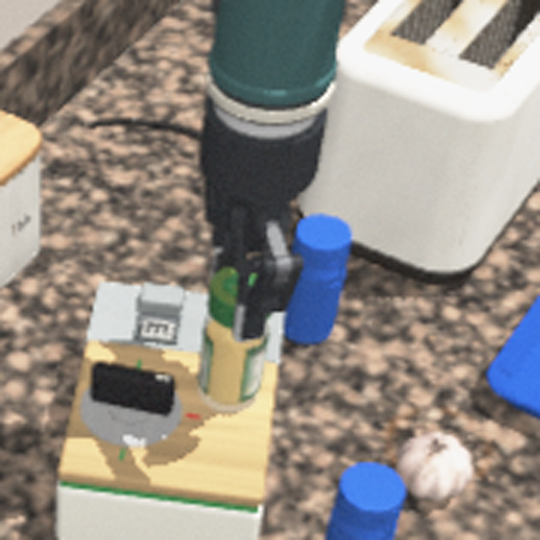

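The jar is held upright between the pads, at around (235,340), and the handle is clear of it.

>>> {"op": "play_rows", "data": {
  "steps": [0, 0, -0.03, 0, 0, 0, -0.07, 0, 0, 0, -0.095, 0, 0.03, -0.024, -0.095, -0.04, 0.065, -0.053, -0.095, -0.1, 0.1, -0.082, -0.095, -0.15, 0.14, -0.114, -0.095, -0.2, 0.18, -0.146, -0.095, -0.25, 0.22, -0.18, -0.095, -0.31, 0.25, -0.204, -0.095, -0.35]
}}

```text
time: 4.28
tool_pos: [0.4767, 0.1445, 0.2476]
tcp_rot: [-2.617, -1.738, 0.001]
wrist_force: [0.8, -0.2, -0.7]
width: 0.513
grip_force: 36.2
```

```bash
python3 -c "
from h import *
go((.479,.158,.10,68),(.479,.158,.081,68))"
```

```text
t 4.275 pos [0.4767 0.1445 0.2476] yaw 67.18 tilt [-0.001  0.    -1.   ] q [ 0.24 -0.09  1.94  0.    1.29  0.64] F [ 0.8 -0.2 -0.7] w 0.513 36.21177613735199
[ 0.0133 -0.0031  0.1476] -0.014
[ 0.0133 -0.0031  0.1666] -0.014
```

>>> {"op": "play_rows", "data": {
  "steps": [0.013, -0.003, 0.02, -0.01, 0.013, -0.003, 0.06, -0.01, 0.013, -0.003, 0.1, -0.01, 0.013, -0.003, 0.13, -0.01, 0.013, -0.003, 0.145, -0.01, 0.013, -0.003, 0.148, -0.01, 0.013, -0.003, 0.148, -0.01]
}}

```text
time: 5.15
tool_pos: [0.4805, 0.1558, 0.1012]
tcp_rot: [2.61, 1.747, 0.002]
wrist_force: [-0.6, -0.0, -1.6]
width: 0.514
grip_force: 36.3
```

```bash
python3 -c "
from h import *
go((.479,.158,.081,68))
shot('scene','s4.png',(150,190,200,200),3)"
```

```text
t 5.15 pos [0.4805 0.1558 0.1012] yaw 67.59 tilt [ 0.002  0.    -1.   ] q [ 0.26  0.05  2.09 -0.    1.    0.66] F [-0.6 -0.  -1.6] w 0.514 36.27435743808746
[ 0.0014 -0.0022  0.0202] -0.007
```

View pics/s4.png

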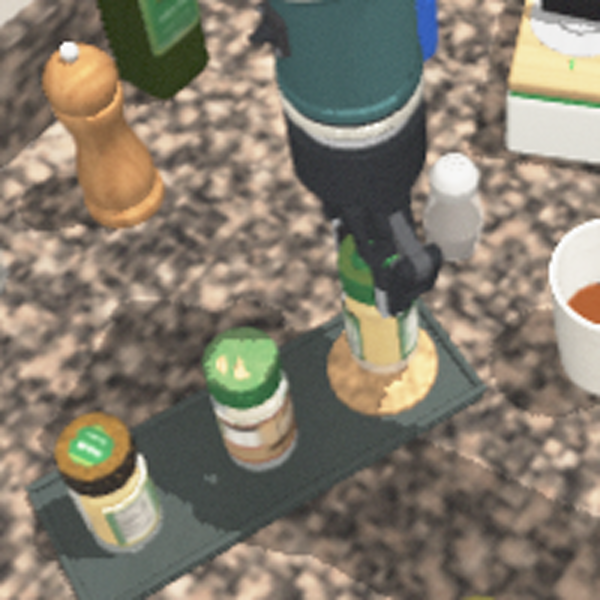

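The jar hangs about 20 mm above the coaster at (383,370), nearly over its middle. I'll lower it gently.

>>> {"op": "play_rows", "data": {
  "steps": [0.001, -0.002, 0.008, 0, 0.001, -0.002, 0.014, 0, 0.001, -0.002, 0.017, 0, 0.001, -0.002, 0.019, 0, 0.001, -0.002, 0.019, 0]
}}

```text
time: 5.82
tool_pos: [0.4781, 0.1576, 0.0819]
tcp_rot: [-2.61, -1.747, 0.0]
wrist_force: [-3.1, 0.9, 4.4]
width: 0.518
grip_force: 36.6
```

>>> {"op": "play_rows", "data": {
  "steps": [0, 0, 0, 0, 0, 0, 0, 0, 0, 0, 0, 0, 0, 0, 0, 0, 0, 0, -0.02, 0, 0, 0, -0.06, 0, 0, 0, -0.1, 0, 0, 0, -0.14, 0, 0, 0, -0.17, 0, 0, 0, -0.17, 0],
  "jaw": 0
}}

```text
time: 7.08
tool_pos: [0.4801, 0.1579, 0.2545]
tcp_rot: [2.609, 1.746, 0.01]
wrist_force: [0.1, -0.4, 0.4]
width: 0.999
grip_force: 0.0
```

```bash
python3 -c "
from h import *
go((.507,-.122,.22,196.4),(.40,0,.25,130))"
```

```text
t 7.075 pos [0.4801 0.1579 0.2545] yaw 67.6 tilt [ 0.006  0.002 -1.   ] q [ 0.27 -0.08  1.92 -0.    1.3   0.66] F [ 0.1 -0.4  0.4] w 0.999 0.0
[-0.2485  0.1316  0.0345] -2.248
[-0.1765 -0.0139  0.0045] -1.089
```

>>> {"op": "play_rows", "data": {
  "steps": [-0.02, 0.011, 0, -0.18, -0.05, 0.026, 0, -0.36, -0.08, 0.042, 0, -0.54, -0.11, 0.058, 0, -0.72, -0.14, 0.074, 0, -0.9, -0.17, 0.09, 0, -1.08, -0.2, 0.106, 0, -1.26, -0.225, 0.12, 0, -1.44, -0.249, 0.132, 0, -1.62, -0.249, 0.132, 0, -1.8]
}}

```text
time: 8.32
tool_pos: [0.5044, -0.1247, 0.249]
tcp_rot: [-0.248, -3.129, -0.0]
wrist_force: [0.5, 0.5, -0.1]
width: 0.999
grip_force: 0.0
```

```bash
python3 -c "
from h import *
go((.507,-.122,.17,196.4),(.507,-.122,.113,196.4))"
```

```text
t 8.325 pos [ 0.5044 -0.1247  0.249 ] yaw 170.93 tilt [-0.003  0.    -1.   ] q [-0.29 -0.05  1.9  -0.    1.29 -1.7 ] F [ 0.5  0.5 -0.1] w 0.999 0.0
[-0.0022  0.0031  0.079 ] -0.445
[-0.0022  0.0031  0.136 ] -0.445
```

>>> {"op": "play_rows", "data": {
  "steps": [0, 0, 0, -0.15, 0, 0, 0.02, -0.3, 0, 0, 0.05, -0.44, 0, 0, 0.08, -0.445, 0, 0, 0.09, -0.445, 0, 0, 0.09, -0.445]
}}

```text
time: 9.07
tool_pos: [0.5043, -0.1229, 0.1598]
tcp_rot: [0.443, -3.108, -0.002]
wrist_force: [0.9, 0.0, 0.5]
width: 0.999
grip_force: 0.0
```

```bash
python3 -c "
from h import *
go((.507,-.122,.113,196.4))
shot('scene','s5.png',(300,90,150,150),4)"
```

```text
t 9.075 pos [ 0.5043 -0.1229  0.1598] yaw -163.79 tilt [-0.003  0.001 -1.   ] q [-0.29  0.02  2.    0.    1.12 -2.14] F [0.9 0.  0.5] w 0.999 0.0
[-0.0029  0.0001  0.0468] -6.286
```

View pics/s5.png

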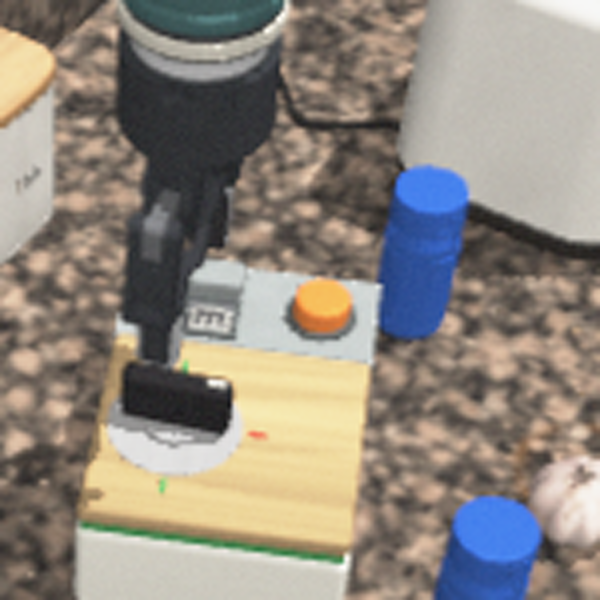

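```bash
python3 -c "
from h import *
q=lambda X:((w2px('scene',X)-[300,90])*4).round()
a=np.radians(106.2);d=np.array([np.cos(a),np.sin(a),0])
C=np.array([.5043,-.1229,.1598])
for s in(-.055,-.04,0,.04,.055): print(s,q(C+s*d+[0,0,-.01]))
for X in((.507,-.122,.123),(.504,-.123,.123)): print(q(X))"
```

```text
-0.055 [208. 272.]
-0.04 [200. 290.]
0 [180. 339.]
0.04 [158. 391.]
0.055 [150. 411.]
[172. 374.]
[178. 375.]
```

The open jaws straddle the bar: the near finger is at (160,340), the far one at (210,240), and the handle's top middle is at (180,373). Next I descend and grip.

>>> {"op": "play_rows", "data": {
  "steps": [0, 0, 0.015, 0, 0, 0, 0.03, 0, 0, 0, 0.04, 0, 0, 0, 0.046, 0, 0, 0, 0.046, 0]
}}

```text
time: 9.75
tool_pos: [0.5048, -0.123, 0.1145]
tcp_rot: [0.443, -3.109, -0.001]
wrist_force: [0.6, -0.4, -0.0]
width: 1.002
grip_force: 0.0
```

>>> {"op": "play_rows", "data": {
  "steps": [0, 0, 0, 0, 0, 0, 0, 0, 0, 0, 0, 0, 0, 0, 0, 0, 0, 0, 0, 0, 0, 0, 0, 0, 0, 0, 0, 0, 0, 0, 0, 0],
  "jaw": 255,
  "grip_force": 40
}}

```text
time: 10.75
tool_pos: [0.5052, -0.1232, 0.1152]
tcp_rot: [0.443, -3.11, -0.0]
wrist_force: [-0.0, 0.1, 1.5]
width: -0.003
grip_force: 0.4
```

```bash
python3 -c "
from h import *
go((.507,-.122,.113,196.4))
print(bot.read_state()['torque'])"
```

```text
t 10.75 pos [ 0.5052 -0.1232  0.1152] yaw -163.77 tilt [-0.  0. -1.] q [-0.29  0.07  2.04  0.    1.03 -2.14] F [-0.   0.1  1.5] w -0.003 0.3785695927217603
[-0.002   0.0006  0.0022] -6.286
[-0.02384187  0.11986336 -0.00462946]
```

```bash
python3 -c "
from h import *
shot('scene','s6.png',(300,110,130,130),4)
shot('top','t6.png',(345,175,140,140),4)
a=cv2.imread('pics/s6.png');b=cv2.imread('pics/t6.png')
b=cv2.resize(b,(400,400));a=cv2.resize(a,(400,400));cv2.imwrite('pics/c6.png',np.hstack([a,b]))"
```

```text
(no output)
```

View pics/c6.png

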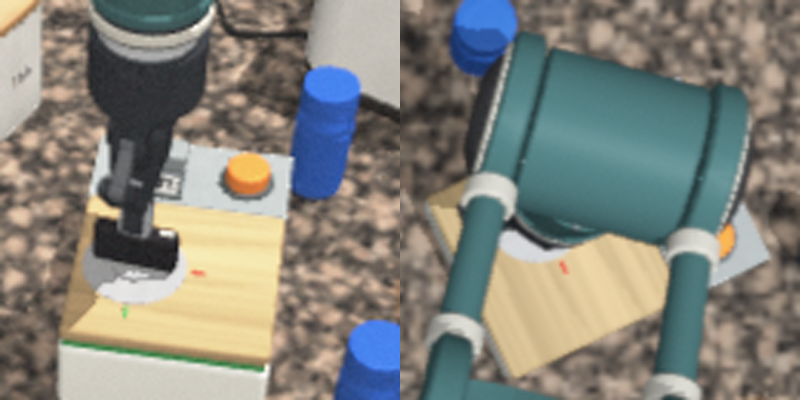

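The left view shows the shut fingers ending at the bar's upper edge at (135,230), with the bar unmoved. I'll check the projections before acting.

```bash
python3 -c "
from h import *
q=lambda X:((w2px('scene',X)-[300,110])*400/130).round()
C=np.array([.5052,-.1232,.1152])
for z in(.098,.1,.115,.123,.14): print(z,q([.5052,-.1232,z]))
th=.4366
for s in(-.031,.031):
  for t in(-.0075,.0075):
    a=.286; p=[.507+s*np.cos(a)-t*np.sin(a),-.122+s*np.sin(a)+t*np.cos(a)]
    print(s,t,q(p+[.123]),q(p+[.085]))
im=cv2.imread('pics/full_s6.png')
cv2.imwrite('pics/s7.png',cv2.resize(im[150:215,315:380],None,fx=9,fy=9,interpolation=cv2.INTER_CUBIC))
"
```

```text
0.098 [134. 251.]
0.1 [134. 249.]
0.115 [135. 234.]
0.123 [135. 226.]
0.14 [137. 209.]
-0.031 -0.0075 [178. 229.] [174. 266.]
-0.031 0.0075 [172. 244.] [169. 281.]
0.031 -0.0075 [ 93. 209.] [ 92. 246.]
0.031 0.0075 [ 87. 224.] [ 86. 261.]
```

View pics/s7.png

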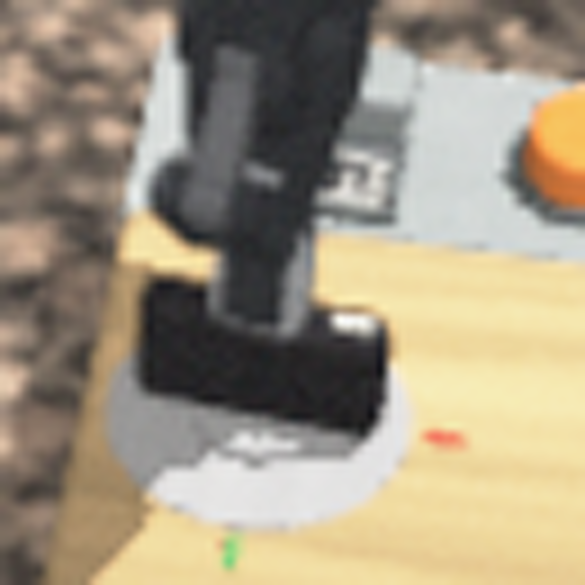

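The tips seem to end on the bar's top, roughly 20 mm higher than the state suggests. I'll test that against the earlier jar pictures.

```bash
python3 -c "
from h import *
a=np.radians(47-90);d=np.array([np.cos(a),np.sin(a)])
for s in(-.023,.023,-.032,.032):
  for z in(.136,.145,.16): print('s3',s,z,((w2px('scene',[*(np.array([.4565,-.1797])+s*d),z])-[300,60])*3).round())
a=np.radians(67.6-90);d=np.array([np.cos(a),np.sin(a)])
for s in(-.023,.023,-.032,.032):
  for z in(.084,.1,.11): print('s4',s,z,((w2px('scene',[*(np.array([.4805,.1558])+s*d),z])-[150,190])*3).round())
"
```

```text
s3 -0.023 0.136 [242. 361.]
s3 -0.023 0.145 [243. 352.]
s3 -0.023 0.16 [246. 337.]
s3 0.023 0.136 [223. 317.]
s3 0.023 0.145 [224. 308.]
s3 0.023 0.16 [226. 293.]
s3 -0.032 0.136 [246. 370.]
s3 -0.032 0.145 [247. 361.]
s3 -0.032 0.16 [249. 346.]
s3 0.032 0.136 [219. 309.]
s3 0.032 0.145 [221. 300.]
s3 0.032 0.16 [223. 285.]
s4 -0.023 0.084 [395. 325.]
s4 -0.023 0.1 [393. 312.]
s4 -0.023 0.11 [393. 303.]
s4 0.023 0.084 [358. 273.]
s4 0.023 0.1 [357. 259.]
s4 0.023 0.11 [355. 251.]
s4 -0.032 0.084 [402. 336.]
s4 -0.032 0.1 [401. 322.]
s4 -0.032 0.11 [400. 314.]
s4 0.032 0.084 [351. 263.]
s4 0.032 0.1 [350. 249.]
s4 0.032 0.11 [348. 241.]
```

Both jar pictures also put the tips about 20 mm higher than spec, so the fingers closed just above the bar. I'll open, go lower while watching the force, and grip again.

>>> {"op": "play_rows", "data": {
  "steps": [0, 0, 0, 0, 0, 0, 0, 0, 0, 0, 0, 0, 0, 0, 0, 0, 0, 0, 0.005, 0, 0, 0, 0.01, 0, 0, 0, 0.015, 0, 0, 0, 0.02, 0, 0, 0, 0.02, 0],
  "jaw": 0
}}

```text
time: 11.98
tool_pos: [0.5047, -0.123, 0.0944]
tcp_rot: [0.443, -3.109, -0.001]
wrist_force: [0.4, 0.4, -0.4]
width: 0.998
grip_force: 0.0
```

>>> {"op": "play_rows", "data": {
  "steps": [0, 0, 0, 0, 0, 0, 0, 0, 0, 0, 0, 0, 0, 0, 0, 0, 0, 0, 0, 0, 0, 0, 0, 0, 0, 0, 0, 0],
  "jaw": 255
}}

```text
time: 12.85
tool_pos: [0.5058, -0.125, 0.0957]
tcp_rot: [-0.444, 3.109, -0.005]
wrist_force: [0.1, -6.7, 0.2]
width: 0.164
grip_force: 43.7
```

Gripped: the opening is 14 mm, matching the bar. Turning clockwise and following the lid down.

>>> {"op": "play_rows", "data": {
  "steps": [0, -0.001, 0.0005, 0.1, 0, -0.001, 0.001, 0.22, 0, -0.001, 0.0015, 0.34, 0, -0.001, 0.002, 0.46, 0, -0.001, 0.0025, 0.58, 0, -0.001, 0.003, 0.7, 0, -0.001, 0.003, 0.82, 0, -0.001, 0.0035, 0.94, 0, -0.001, 0.004, 1.06, 0, -0.001, 0.004, 1.16],
  "grip_force": 60
}}

```text
time: 14.1
tool_pos: [0.5059, -0.1253, 0.092]
tcp_rot: [1.337, 2.841, -0.002]
wrist_force: [-1.3, -3.6, 2.1]
width: 0.164
grip_force: 63.7
```

```bash
python3 -c "
from h import *
go((.505,-.125,.09,115))
print(bot.read_state()['torque'])"
```

```text
t 14.1 pos [ 0.5059 -0.1253  0.092 ] yaw 129.6 tilt [ 0.001 -0.002 -1.   ] q [-0.29  0.1   2.06 -0.    0.98 -0.98] F [-1.3 -3.6  2.1] w 0.164 63.65967392921448
[ 0.0008 -0.0005  0.002 ] 0.255
[-0.49977127  0.07999844  0.14590272]
```

>>> {"op": "play_rows", "data": {
  "steps": [0, 0, 0.0005, 0.1, 0, 0, 0.001, 0.18, 0, 0, 0.001, 0.24, 0, 0, 0.001, 0.29, 0, 0, 0.001, 0.33, 0, 0, 0.001, 0.33, 0, 0, 0.001, 0.33, 0, 0, 0.001, 0.33]
}}

```text
time: 15.1
tool_pos: [0.5059, -0.1254, 0.0911]
tcp_rot: [1.777, 2.588, -0.003]
wrist_force: [-1.9, -5.8, 5.1]
width: 0.161
grip_force: 71.1
```

```bash
python3 -c "
from h import *
go((.505,-.125,.09,115))
print(bot.read_state()['torque'])"
```

```text
t 15.1 pos [ 0.5059 -0.1254  0.0911] yaw 111.06 tilt [ 0.001 -0.003 -1.   ] q [-0.29  0.1   2.06 -0.    0.98 -0.66] F [-1.9 -5.8  5.1] w 0.161 71.07574370806105
[ 0.0007 -0.0007  0.0011] -0.069
[-0.8450891   0.26742574  1.2560197 ]
```

The moment rose to 1.26 N m, so the cam is at its stop. I'll unload, release and rise.

>>> {"op": "play_rows", "data": {
  "steps": [0, 0, 0, -0.05, 0, 0, 0, -0.05]
}}

```text
time: 15.35
tool_pos: [0.5059, -0.1254, 0.0911]
tcp_rot: [1.715, 2.63, -0.002]
wrist_force: [-3.8, -4.9, 5.7]
width: 0.161
grip_force: 64.2
```

>>> {"op": "play_rows", "data": {
  "steps": [0, 0, 0, 0, 0, 0, 0, 0, 0, 0, 0, 0, 0, 0, 0, 0, 0, 0, 0, 0, 0, 0, -0.02, 0, 0, 0, -0.06, 0, 0, 0, -0.1, 0, 0, 0, -0.12, 0, 0, 0, -0.12, 0],
  "jaw": 0
}}

```text
time: 16.6
tool_pos: [0.507, -0.1245, 0.2124]
tcp_rot: [1.715, 2.627, 0.002]
wrist_force: [-0.1, -0.1, 0.9]
width: 1.005
grip_force: 0.0
```

```bash
python3 -c "
from h import *
go((.486,-.248,.18,115),(.35,-.35,.25,70))
shot('scene','s8.png',(300,110,120,120),5)"
```

```text
t 16.6 pos [ 0.507  -0.1245  0.2124] yaw 113.72 tilt [ 0.005 -0.001 -1.   ] q [-0.29 -0.02  1.94  0.    1.22 -0.7 ] F [-0.1 -0.1  0.9] w 1.005 0.0
[-0.1046 -0.0689  0.0324] -0.022
[-0.1432 -0.2345 -0.0376] 0.763
```

View pics/s8.png

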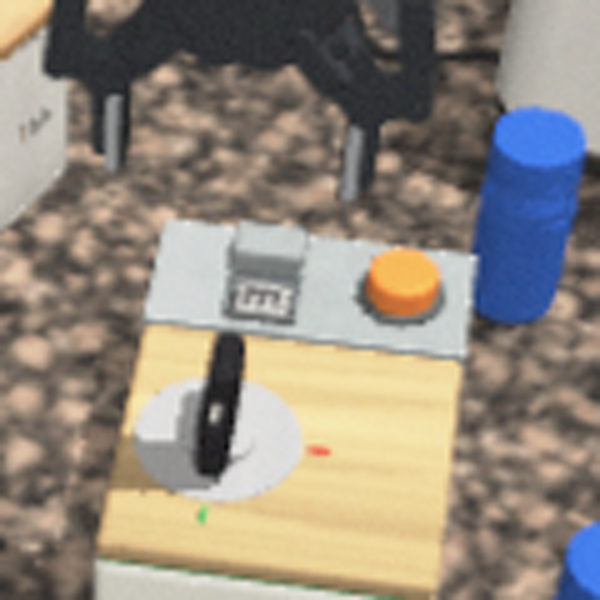

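The handle now lies along the box's y at (220,405), the lid is down, and the window at (262,298) shows 3. That makes three presses. Moving over the button with the jaws shut.

>>> {"op": "play_rows", "data": {
  "steps": [-0.03, -0.02, 0, 0, -0.06, -0.04, 0, 0, -0.09, -0.06, 0, 0, -0.105, -0.069, 0, 0, -0.105, -0.069, 0.02, 0, -0.105, -0.069, 0.04, 0, -0.105, -0.069, 0.06, 0, -0.105, -0.069, 0.07, 0, -0.105, -0.069, 0.07, 0],
  "jaw": 255,
  "grip_force": 30
}}

```text
time: 17.77
tool_pos: [0.4837, -0.2466, 0.1384]
tcp_rot: [-1.714, -2.629, -0.0]
wrist_force: [-0.8, -0.7, -0.4]
width: 0.002
grip_force: 0.0
```

```bash
python3 -c "
from h import *
go((.4855,-.249,.12,115))"
```

```text
t 17.775 pos [ 0.4837 -0.2466  0.1384] yaw 113.77 tilt [-0.003  0.002 -1.   ] q [-0.52  0.09  1.97  0.    1.08 -0.93] F [-0.8 -0.7 -0.4] w 0.002 0.0
[-0.0029  0.0007  0.0184] -0.021
```

>>> {"op": "play_rows", "data": {
  "steps": [-0.003, 0.001, 0.01, 0, -0.003, 0.001, 0.02, 0, -0.003, 0.001, 0.024, 0, -0.003, 0.001, 0.026, 0, -0.003, 0.001, 0.026, 0]
}}

```text
time: 18.4
tool_pos: [0.4867, -0.2504, 0.1142]
tcp_rot: [-1.718, -2.63, 0.0]
wrist_force: [-0.5, -0.9, -0.1]
width: -0.005
grip_force: 0.0
```

>>> {"op": "play_rows", "data": {
  "steps": [0, 0, 0.005, 0, 0, 0, 0.008, 0, 0, 0, 0.008, 0]
}}

```text
time: 18.77
tool_pos: [0.4864, -0.2502, 0.1057]
tcp_rot: [-1.717, -2.63, 0.0]
wrist_force: [-0.4, -0.2, -0.1]
width: 0.003
grip_force: 0.0
```

>>> {"op": "play_rows", "data": {
  "steps": [0, 0, 0.003, 0, 0, 0, 0.004, 0, 0, 0, 0.004, 0]
}}

```text
time: 19.15
tool_pos: [0.4866, -0.2503, 0.1021]
tcp_rot: [-1.717, -2.63, 0.0]
wrist_force: [0.8, 0.6, -0.1]
width: 0.002
grip_force: 0.0
```

>>> {"op": "play_rows", "data": {
  "steps": [0, 0, 0.003, 0, 0, 0, 0.004, 0, 0, 0, 0.004, 0]
}}

```text
time: 19.52
tool_pos: [0.4866, -0.2503, 0.098]
tcp_rot: [-1.717, -2.63, 0.0]
wrist_force: [0.1, 0.4, -0.5]
width: -0.002
grip_force: 0.0
```

>>> {"op": "play_rows", "data": {
  "steps": [0, 0, 0.003, 0, 0, 0, 0.004, 0, 0, 0, 0.004, 0]
}}

```text
time: 19.9
tool_pos: [0.4866, -0.2503, 0.094]
tcp_rot: [-1.717, -2.63, 0.0]
wrist_force: [0.6, -1.4, 0.3]
width: 0.001
grip_force: 0.0
```

>>> {"op": "play_rows", "data": {
  "steps": [0, 0, 0.003, 0, 0, 0, 0.003, 0, 0, 0, 0.003, 0]
}}

```text
time: 20.27
tool_pos: [0.4867, -0.2503, 0.0911]
tcp_rot: [-1.717, -2.63, 0.0]
wrist_force: [0.2, 0.5, 0.0]
width: -0.007
grip_force: 0.0
```

>>> {"op": "play_rows", "data": {
  "steps": [0, 0, 0.003, 0, 0, 0, 0.003, 0, 0, 0, 0.003, 0]
}}

```text
time: 20.65
tool_pos: [0.4868, -0.2504, 0.0883]
tcp_rot: [1.717, 2.63, -0.0]
wrist_force: [-1.2, 0.4, 1.1]
width: -0.002
grip_force: 0.4
```

```bash
python3 -c "
from h import *
print(np.mean([bot.read_state()['wrist_force'] for _ in range(5)],0))
q=lambda X:((w2px('scene',X))).round(1)
shot('scene','s9.png')
print(q([.4866,-.2503,.094]),q([.4866,-.2503,.097]),q([.4866,-.2503,.08]))
im=cv2.imread('pics/full_s9.png'); b=cv2.imread('pics/full_s8.png')
for i in (im,b):
  h=cv2.cvtColor(i,cv2.COLOR_BGR2HSV)[140:190,360:400]; m=cv2.inRange(h,(5,150,120),(22,255,255)); ys,xs=m.nonzero(); print(len(ys),ys.min()+140,ys.max()+140,xs.min()+360,xs.max()+360,xs.mean()+360,ys.mean()+140)
"
```

```text
[-1.19708042  0.392651    1.08947726]
[379.5 163.4] [379.6 162.4] [378.9 167.8]
94 163 172 374 386 380.21276595744683 167.97872340425533
136 161 172 374 387 380.1102941176471 166.39705882352942
```

Contact starts at about TCP z 0.089. Pressing in small steps.

>>> {"op": "play_rows", "data": {
  "steps": [0, 0, 0.003, 0, 0, 0, 0.006, 0, 0, 0, 0.008, 0, 0, 0, 0.008, 0]
}}

```text
time: 21.2
tool_pos: [0.4868, -0.2505, 0.08]
tcp_rot: [1.717, 2.63, 0.0]
wrist_force: [0.0, -0.4, 1.5]
width: 0.005
grip_force: 0.8
```

>>> {"op": "play_rows", "data": {
  "steps": [0, 0, 0.002, 0, 0, 0, 0.003, 0, 0, 0, 0.003, 0]
}}

```text
time: 21.58
tool_pos: [0.4868, -0.2505, 0.0778]
tcp_rot: [1.717, 2.63, -0.0]
wrist_force: [-1.1, -0.1, 5.9]
width: -0.002
grip_force: 2.7
```

Force 5.9 N, so the button is at its stop. Releasing and checking the window.

>>> {"op": "play_rows", "data": {
  "steps": [0, 0, -0.006, 0, 0, 0, -0.012, 0, 0, 0, -0.017, 0, 0, 0, -0.017, 0, 0, 0, -0.017, 0]
}}

```text
time: 22.2
tool_pos: [0.4864, -0.2502, 0.0939]
tcp_rot: [-1.717, -2.63, -0.0]
wrist_force: [-0.2, -1.3, -1.0]
width: 0.0
grip_force: 0.0
```

```bash
cat >> h.py <<'E'
def win(f):
    shot("scene",f); im=cv2.imread("pics/full_"+f); p=im[163:175,345:360].astype(int); ref=cv2.imread("pics/full_s8.png")[163:175,345:360].astype(int)
    print("diff",abs(p-ref).mean(),"red px",((p[...,2]-p[...,1])>60).sum()); print("\n".join("".join(" .:-=+*#%@"[9-min(9,int(v)//26)] for v in r) for r in cv2.resize(p.mean(2).astype(np.float32),(45,18))))
E
python3 -c "
from h import *
win('w1.png'); go((.4855,-.249,.12,115))"
```

```text
diff 20.703703703703702 red px 0
==+++++**++++*+++++++++++++++++++++++++++++++
==+++***********+++++++++++++++++++++++++++++
++++***++++++++++*********************+++++++
++++*++++=====++++++++++++++++++*************
++++*++=========-===========+++++++++++++****
++++++===---------------------=========+++***
+++++==--:::--------:::::::::::::----===+++**
++++++==-:::---====----------------:::-==++**
*****++=-::::--======+++========-::::::-=++**
*****++=-:.:::::::--==+=--:::::::..::-==+++++
*****+=--:::------=====--::........:-=++**+++
*****+=::::--=====++==-::..........:-=+***+++
*****+=-::::::::::--:::...........:-=++***+++
*****++==-------------:::::......::-=++***+++
******+++++++===========----:::::::-=++***+++
++++++++***************+++++=======++*****+++
+++++++++++++++++++++++++++++++++++*******+++
========++++++++++++++++++++++++**********+++
t 22.25 pos [ 0.4864 -0.2502  0.0938] yaw 113.73 tilt [-0.001  0.    -1.   ] q [-0.52  0.14  2.   -0.    1.   -0.93] F [-0.9 -0.2 -1.1] w -0.002 0.0
[ 0.0014 -0.0003 -0.0262] -0.022
```

The window changed and looks like a 4 on its side. Second press.

>>> {"op": "play_rows", "data": {
  "steps": [0, 0, 0.006, 0, 0, 0, 0.012, 0, 0, 0, 0.016, 0, 0, 0, 0.017, 0, 0, 0, 0.017, 0, 0, 0, 0.01, 0, 0, 0, 0.004, 0, 0, 0, 0, 0, 0, 0, 0, 0, 0, 0, 0, 0]
}}

```text
time: 23.5
tool_pos: [0.4864, -0.2502, 0.0939]
tcp_rot: [-1.717, -2.63, 0.0]
wrist_force: [0.2, -0.6, -0.1]
width: 0.007
grip_force: 0.0
```

```bash
python3 -c "
from h import *
win('w2.png'); print(abs(cv2.imread('pics/full_w2.png')[163:175,345:360].astype(int)-cv2.imread('pics/full_w1.png')[163:175,345:360]).mean())"
```

```text
diff 21.2 red px 1
==+++++*******+++++++++++++++++++++++++++++++
==++++**********+++++++++++++++++++++++++++++
==++***++++++++++**********************++++++
++++*++++=====++++++++++++++++++++***********
++++*++======================+++++++++++++***
++++++===----------:----------=========++++**
+++++==--:::--:::::.:::::::::::::---====+++**
++++++=--:::---:::..::---=-----------==+++***
*****+=--::--=-::::::-===+=======-----=+++***
**++=--::::--=-:::::-=+=-----==+=---::-=+++++
**+=-::.:::-=+==--=====-:::---===---::-==++++
**+-:::.:::-======++==-::.::--------::--==+++
**+=-:::::::::::::--:::....:::::----::-===+++
**++===---------------:::::::::::-----==+++++
****+++++++=============------::--====++*++++
++++++++++************++++++====++++++***++++
++++++++++++++++++++++++++++++++++*******++++
======+++++++++++++++++++++++++++*********+++
11.451851851851853
```

Changed again, to a 5. Third press.

>>> {"op": "play_rows", "data": {
  "steps": [0, 0, 0.006, 0, 0, 0, 0.012, 0, 0, 0, 0.016, 0, 0, 0, 0.017, 0, 0, 0, 0.017, 0, 0, 0, 0.01, 0, 0, 0, 0.004, 0, 0, 0, 0, 0, 0, 0, 0, 0, 0, 0, 0, 0]
}}

```text
time: 24.8
tool_pos: [0.4864, -0.2502, 0.0939]
tcp_rot: [-1.717, -2.63, 0.0]
wrist_force: [0.3, -0.2, 0.3]
width: 0.007
grip_force: 0.0
```

```bash
python3 -c "
from h import *
win('w3.png')"
```

```text
diff 28.816666666666666 red px 22
==++++********+++++++++++++++++++++++++++++++
==++++***********++++++++++++++++++++++++++++
==++*++++++++++************************++++++
++++*++++=====+++++++++++++++++++************
++++*++============+====++++++++++++++++++***
++++++===---===========================++++**
+++++==--------====+==--=================++**
++++++==--::::--=====----------------:-==++**
*****++=--:::::-====--::::::::::::.:::--=++**
******+=---::::------::::--:::::::.::-==+++++
*****+=--:::::::::::::::::::::::::::-==+**+++
*****+=:::::::::::..:::::::::::::::-==+***+++
*****+=-----------::::------------:-=++***+++
*****++=====++++===-=========-----:-==+***+++
******+++++******++++++++++++===----==++**+++
++++**************************++++++++***++++
++++++++++++++++++++++******+++++++******++++
=====+++++++++++++++++++++++++++**********+++
```

Red has appeared. I'll rise clear and check that the step completed.

>>> {"op": "play_rows", "data": {
  "steps": [0, 0, -0.02, 0, 0, 0, -0.06, 0, 0, 0, -0.1, 0, 0, 0, -0.14, 0, 0, 0, -0.16, 0, 0, 0, -0.16, 0]
}}

```text
time: 25.6
tool_pos: [0.4875, -0.2508, 0.2554]
tcp_rot: [1.716, 2.628, 0.0]
wrist_force: [-0.2, -0.4, -0.5]
width: 0.001
grip_force: 0.0
```

```bash
python3 -c "
from h import *
win('w4.png'); im=cv2.imread('pics/full_w4.png')[161:177,343:362].astype(int)
for r in im: print(' '.join('%4d'%(p[2]-p[1]) for p in r))
h=cv2.cvtColor(cv2.imread('pics/full_w4.png'),cv2.COLOR_BGR2HSV)[140:190,360:400]; m=cv2.inRange(h,(5,150,120),(22,255,255)); print(m.nonzero()[0].size)
go((.45,-.2,.3,115))"
```

```text
diff 26.288888888888888 red px 23
---=====+++++==+++===+++++++++++++++++++++===
::--===++++++++++++++++++++++++++++++++++====
::--===++++++++++++++++++++++++++++++++++====
---==============+++++++++++++++++++++++++===
--==++=====================++++++==++++++++==
===+++===----==============================++
+++++==---:----=======--=====================
++++++==--::::--=====-::------------::--=====
*****++=--:::::--===-:::::::::::::...::-=====
*****++=--:::::------::::-:::::::..::--=+++++
*****+=--:::::::::::::::::::::::::.:-==+**+++
*****+=:::::::::::...::::::::::::::-=++***+++
*****+=:----------::::------:----::-=++***+++
*****++======++====-=========-----:-==+***+++
******++++++*****++++++++++++===----==++**+++
++++*++++********************+++++=++++**++++
+++++++++++++++++++++++****+++++++++*****++++
================+++++++++++++++++********++++
  -5   -4   -4   -3   -4   -5   -5   -4   -4   -5   -5   -6   -3   -3   -4   -5   -6   -3   -6
  -4   -4   -4   -1   -3   -4   -4   -1   -4   -5   -5   -5   -3   -5   -4   -4   -4   -3   -8
  -4   -3   -6   -5   -6   -5   -3   -7   -2   -
[... 756 characters left out ...]
   66   77   60   59   20    3   -4   -3   -4   -3
  -4   -3   -3   -5   -1   30   48   57   33   43   71   84   53   13    1   -2   -2   -5   -4
  -4   -2   -2   -1   -2   -3   -1    5   -1    4   13   29   16    4   -3   -2   -3   -3   -4
  -3   -4   -5   -4   -3   -4   -6   -4   -3   -1   -6   -5   -3   -4   -3   -5   -5   -4   -3
  -4   -5   -4   -3   -3   -3   -3   -4   -4   -4   -4   -5   -4   -4   -3   -3   -3   -4   -3
   6    0    0   -1   -2   -2   -3   -4   -3   -4   -5   -3   -4   -4   -4   -2   -2   -3   -4
132
t 25.65 pos [ 0.4866 -0.2503  0.2535] yaw 113.72 tilt [-0.  0. -1.] q [-0.52  0.    1.84  0.    1.3  -0.93] F [-0.4 -0.2 -0.4] w -0.0 0.0
[ 0.0607 -0.0132 -0.0465] -0.022
```

Red fills the window around a white numeral, and the button is up. I'll check numerically that the jar stands on the coaster, then hand in.

```bash
python3 -c "
from h import *
shot('scene','f.png'); im=cv2.imread('pics/full_f.png')
p=w2px('scene',[.479,.158,.112]); print('expect',p)
u,v=p.astype(int); h=cv2.cvtColor(im,cv2.COLOR_BGR2HSV)[v-25:v+25,u-25:u+25]
m=cv2.inRange(h,(40,80,30),(80,255,255)); ys,xs=m.nonzero(); print(len(xs),xs.mean()+u-25,ys.mean()+v-25,xs.min()+u-25,xs.max()+u-25,ys.min()+v-25,ys.max()+v-25)
if abs(xs.mean()-25)<6 and abs(ys.mean()-25)<9: print(bot.finish_job())
"
```

```text
expect [274.41836144 282.76870313]
499 275.7575150300601 285.45891783567134 264 287 273 298
the job is handed in; nothing more can be done
None
```

The job is handed in at about 26 s: the jar stands upright on the coaster, the handle is turned clockwise to its stop with the lid drawn down, and three presses brought the red 6 into the window with the button back up. The jar's place and the red 6 were confirmed by pixel measurements only, because I had used all ten picture views; I did not re-check the other objects after the moves.

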